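# Cap a tank fitting with a cam-lock coupling

## Task

Close off the tank fitting for its leak test: take the cam-lock cap, push it straight down over the brass grooved adaptor past the drag of its rubber seal until you feel it stop, and keep it pressed fully home with about 20 N for half a second, both cam arms still open. Then swing the two cam arms down one after the other until each lies against the side, and let go. Push firmly but never force it (stay clearly below 60 N on the adaptor), and leave the two loose bottles as they stand.

Things in the scene. Friction and masses are not known exactly. Their poses are not given: they have to be found in the camera images.
- fitting: Fixed tank fitting: grey square plate 120x120x12 mm with bolts, a steel flange (62 mm across, top at z 18 mm), a brass hex nut (52 mm across flats, top at z 32 mm) and upright in its middle a brass adaptor. Origin: centre of the plate's underside; z, up, is the adaptor's axis.
- adaptor_mid (a point): Point on the adaptor's axis 121 mm above the fitting's origin. The adaptor is screwed in more or less: its real top lies up to 10 mm above or below this point, unknown, fixed during the job. Diameter 40 mm; top cone 28 to 40 mm across, 6 mm high; groove 27 mm across, 16 to 33 mm below the real top.
- seal_mid (a point): Point on the same axis, 91 mm above the fitting's origin: upper face of the black rubber seal ring (53 mm across), give or take the same 10 mm. The cap's rim lands on the ring 14 mm before its seat and must drive it down against a steady drag of about 8 N (it does not spring back); then the cap's inside meets the adaptor's top: a hard stop.
- coupling: Loose aluminium cam-lock cap, a cup standing rim down, 52 mm high, 54 mm across, about 0.34 kg with its arms; bore 43.2 mm across, 44 mm deep. Origin: centre of its open lower rim, z up; at the seat it is 44 mm below the adaptor's real top. Two gripping flats, 24 mm wide, z 7 to 49 mm, face +y and -y, 56.4 mm apart. Arms hinged on its +x (red) and -x (black) sides.
- cam_red (a joint): Red cam arm: 0 = 0.35 rad above level, 0.35 = level, pointing out, 1.92 = closed, straight down beside the cap (stop). Hinge parallel to the cap's y at x +32, z 24 mm. Arm 64 mm long, 8 mm thick, wire ring at its end. Stays where left; moves under 3 to 4 N at the grip. Its cam nose enters the groove and draws in the last few mm; with the cap further off its seat the arm jams.
- cam_black (a joint): Black cam arm: the same as the red one, on the cap's -x side (hinge at x -32 mm, z 24 mm).
- cam_red_pad (a point): Point on the outer (upper, when open) face of the red arm's plastic grip (16 mm wide, 28 to 64 mm off the hinge), 46 mm out from its hinge and 5 mm off the line from the hinge along the arm.
- cam_black_pad (a point): The same point on the black arm.
- sample_bottle: Loose white bottle with white cap, 54 mm across, 103 mm high, upright; origin at the centre of its underside. Leave alone.
- wide_bottle_red: Loose white wide bottle with red cap, 78 mm across, 150 mm high, upright; origin at the centre of its underside. Leave alone.

How it is judged:
On the way, in this order (a step that is already met when the one before it is completed fails the run):
1. the cap is pushed down over the adaptor and held pressed with 13 to 33 N, both arms still open (horizontal distance between coupling and fitting below 0.004 m and z of coupling in the frame of fitting below 0.0885 m and angle between coupling's own z axis and vertical below 0.08 rad and contact force between coupling and fitting between 13 and 33 N and value of joint each of cam_red, cam_black below 0.8 rad), for 0.35 s.
2. one arm is swung closed while the other is still open (((value of joint cam_red above 1.72 rad and value of joint cam_black below 0.8 rad) or (value of joint cam_black above 1.72 rad and value of joint cam_red below 0.8 rad))), for 0.1 s.
3. both arms are closed (value of joint each of cam_red, cam_black above 1.72 rad), for 0.1 s.
At the end, for the whole second after the job is handed in: The cap rests on the adaptor, axes within 4 mm and 0.08 rad, its rim 64 to 88.5 mm above the fitting's origin; both arms within 0.2 rad of their closed stop (1.92), which needs the cap on its seat; both loose bottles within 30 mm of where they stood (all of step 3 and horizontal distance between coupling and fitting below 0.004 m and z of coupling in the frame of fitting between 0.064 and 0.0885 m and angle between coupling's own z axis and vertical below 0.08 rad and linear speed of coupling below 0.02 m/s and distance of each of sample_bottle, wide_bottle_red from where it was at the start of the episode below 0.03 m); the robot touches nothing.
It fails at once if the cap or its arms are forced on the adaptor with more than 60 N (contact force between coupling and fitting above 60 N).
It fails at once if the sample bottle is knocked over or pushed away (distance of sample_bottle from where it was at the start of the episode above 0.03 m or angle between sample_bottle's own z axis and vertical above 0.4 rad).
It fails at once if the red-capped bottle is knocked over or pushed away (distance of wide_bottle_red from where it was at the start of the episode above 0.03 m or angle between wide_bottle_red's own z axis and vertical above 0.4 rad).
It also fails if it takes over 72 s, if anything falls off the work surface, if the arm or the gripper's body presses on something with over 40 N, if the wrist force passes 120 N, or if a joint passes its speed limit or range.

## Robot

A 6-joint arm with a two-finger parallel gripper is mounted at the origin on a cart in front of the work surface, level with it; the furniture and walls round the work are solid. World frame = base frame: x ahead of the robot, y to its left, z up, the work surface at z = 0. Lengths are in m, angles in rad, forces in N, time in s.
With the tool pointing down it reaches from about 0.275 to 0.725 m from the base axis. Payload 5.6 kg.
Tool frame: the origin (TCP) lies at the centre of the arm's flange, where the gripper is bolted on; the fingertips stand 173 mm ahead of it and the grasp point (between the pads) lies 155 mm ahead of it; z points along the fingers, y is the line along which they close (so a half turn about z gives the same grasp; the last joint's range is limited). The gripper opens to 85 mm and grips with 20 to 120 N. Pads are 22 mm wide; open, the fingers measure 114 mm over their backs; the gripper's body (76 mm by 85 mm) begins 54 mm behind the grasp point. The pads swing forward as they close: fully open they stand 13 mm farther back than shut.
Start: joints at [-0.879, 0.255, 0.108, 0, -1.424, -0.285], TCP at [0.218, -0.505, 0.405] pointing down, gripper open.
Joint ranges: [-2.95, 2.95], [-1.21, 1.97], [-1.09, 1.5], [-2.87, 1.71], [-2.94, -0.07], [-3.05, 3.05]. Speed limits (rad/s): [2.57, 2.57, 3.14, 3.14, 3.14, 3.14].

## Interface

Orientations are given as a rotation vector (axis times angle).
In Python, from rig import r, capture, get_calibration, workorder gives the robot as it stands. The module is installed in compiled form; this text tells all that it offers.
- The arm moves only by the tool drive_tool, never from a script. Its argument "plan" is a list of rows, each a list of 3 entries, a list of its own where there are three numbers: the shift along the tool's x, y, z in m, then the turn, a rotation vector about the tool's x, y, z in degrees, then the opening, from 0 (shut) to 1 (fully open). In form: [[[x, y, z], [wx, wy, wz], fingers], ...]. A call has 1 to 20 rows; each row is the pose to reach, as a shift and turn from the pose commanded when the call began, along the tool's axes at that moment; what a row does not reach only later rows make up. A row lasts 1/8 s, in which the tool goes at most 62.5 mm and 10.7 degrees, less where a joint would pass 70% of its speed; a pose out of reach is approached as far as the arm can. A call with a gripper value outside its range is refused whole. The fingers move at their own pace and stop on an object; the grip force is fixed at half the most. Time passes only in rows, so rows that repeat a pose let the fingers close. It gives the time, the measured TCP pose, the force, the opening and the grip force at its end, in the units of the state.
- r.observe(): the state, without advancing time (a new reading comes with each control period).
- capture(name): name is "side" or "top" or "wrist"; returns (picture, depth): 384x512x3 uint8, red, green, blue; 384x512 float32, m along the optical axis (not along the pixel's ray), 0 where there is no reading.
- get_calibration(name): a dict with "camera_matrix" (3x3 intrinsics, pixels), "R" (3x3) and "t" (3): a world point X has camera coordinates R X + t. Camera axes: x right, y down, z forward; pixel columns grow to the right and rows downward; lengths in m; the calibration is good to about 2 mm. A picture is of the moment at which its call begins: read the wrist's pose just before it. get_calibration takes no time and is no camera call; for the wrist camera it gives the pose at the moment of the call.
- workorder.hand_in(): hands the job in; it is judged then, once.
The state is a dict: "time": time; "joints": joint angles; "dq": joint speeds; "tau": joint torques, N m; "ee_pos": TCP position; "tool_rot": TCP orientation; "wrist_force": force on the tool from outside, world axes, zero at the start; "wrist_torque": the same for the moment, N m; "finger_gap": opening from 0.0 (shut) to 1.0 (fully open); "gripper_force": force on a finger pad.
Only numpy, scipy, OpenCV 4.12 (cv2) and the standard library are available. Lean on these libraries where they do the work, as an engineer would, in place of code of your own. Each camera call takes 0.05 s, during which the arm holds its last target. There are 200 camera calls.

## Working session

There is one attempt and no reset: what is moved stays moved. The work goes in short steps, Python scripts to look and compute and a tool call to move; the robot and the scene stay as the last step left them, time stands still between calls to the robot, and variables do not carry over. Pictures are saved under pics/ and viewed, at most 10 in all, crops included, and the job is handed in when it is done.

Besides the shell and the picture viewer there is one more tool, called after "Call:" by a JSON object that holds its "api" and its "payload". drive_tool: Moves the arm, as the interface text tells. Its arguments: {"type":"object","properties":{"plan":{"type":"array"}},"required":["plan"]}

```bash
mkdir -p pics
cat > h.py <<'E'
import numpy as np, cv2
from rig import r, capture, get_calibration, workorder
from scipy.spatial.transform import Rotation as R
def cloud(name):
    c=get_calibration(name); im,d=capture(name)
    K=c["camera_matrix"]; v,u=np.mgrid[0:384,0:512]
    P=np.stack([(u-K[0][2])/K[0][0]*d,(v-K[1][2])/K[1][1]*d,d],-1)
    W=(P-np.array(c["t"]))@np.array(c["R"])
    W[d<=0]=np.nan
    return im,W
def save(n,im): cv2.imwrite("pics/%s.png"%n,im[:,:,::-1])
E
python3 - <<'E'
from h import *
s=r.observe(); print({k:np.round(v,3) for k,v in s.items()})
for n in("top","side"):
    im,W=cloud(n); save(n+"0",im); np.savez(n+"0.npz",im=im,W=W)
    c=get_calibration(n); print(n, -np.array(c["R"]).T@c["t"])
E
```

```text
{'time': np.float64(0.0), 'joints': array([-0.879,  0.256,  0.107, -0.   , -1.424, -0.285]), 'dq': array([ 0.   , -0.001,  0.003,  0.001, -0.001,  0.001]), 'tau': array([-1.0000e-03, -3.8662e+01,  2.3794e+01,  5.3650e+00, -6.0000e-03,
       -0.0000e+00]), 'ee_pos': array([ 0.218, -0.505,  0.404]), 'tool_rot': array([ 6.340e-01, -3.076e+00, -3.000e-03]), 'wrist_force': array([ 0.835,  0.454, -0.455]), 'wrist_torque': array([ 0.035, -0.041,  0.036]), 'gripper_force': np.float64(0.0), 'finger_gap': np.float64(0.997)}
top [ 0.08652259 -0.13026072  1.59677429]
side [-0.24590097  0.75790802  0.95187223]
```

View pics/top0.png

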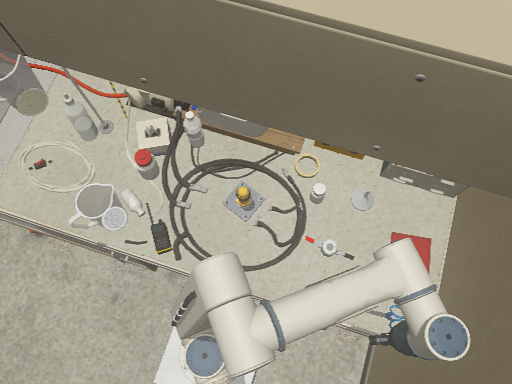

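View pics/side0.png

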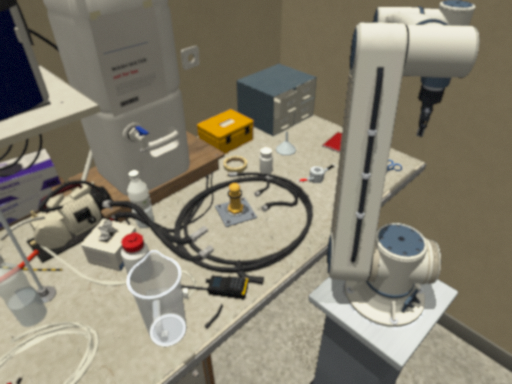

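The top view shows the cap at about (330,247), with its red arm towards (308,239) and its black arm towards (352,257). The adaptor is at about (244,197), the sample bottle at (318,192) and the red-capped bottle at (145,158). The side view shows the cap at (317,174) and the adaptor at (235,197).

Run:
```python
from h import *
z=np.load("top0.npz"); im=z["im"]; W=z["W"]; 
hsv=cv2.cvtColor(im,cv2.COLOR_RGB2HSV).astype(int)
def win(u0,u1,v0,v1):
    m=np.zeros((384,512),bool); m[v0:v1,u0:u1]=1; return m
x,y,Z=W[...,0],W[...,1],W[...,2]
def rep(n,m):
    P=W[m]; P=P[~np.isnan(P[:,0])]; print(n,len(P),P.mean(0).round(4) if len(P) else'',P.min(0).round(3),P.max(0).round(3),"med",np.median(P,0).round(4))
c=win(300,362,228,268)
rep("captop",c&(Z>.045)&(Z<.06)); 
red=(hsv[...,1]>150)&((hsv[...,0]<8)|(hsv[...,0]>172))
rep("red",c&red); rep("black",c&(hsv[...,2]<60)&(x>0))
b=win(215,275,170,225)
rep("brass",b&(Z>.1)); rep("plate",b&(Z>.006)&(Z<.0135)); rep("tip",b&(Z>np.nanmax(Z[b])-.004))
m=(b&(Z>.006)&(Z<.0135)).astype(np.uint8)
P=W[m>0][:,:2].astype(np.float32); print(cv2.minAreaRect(P))
rep("sample",win(305,332,175,205)&(Z>.09)); rep("wide",win(130,165,140,185)&(Z>.14))
big=cv2.resize(im[160:280,200:370],None,fx=4,fy=4,interpolation=cv2.INTER_CUBIC); save("top0c",big)
rep("hose",win(150,320,150,280)&(Z>.02)&(hsv[...,2]<70))
```

```text
captop 206 [ 0.4785 -0.2729  0.0529] [ 0.451 -0.31   0.045] [ 0.513 -0.175  0.06 ] med [ 0.4788 -0.2812  0.0533]
red 34 [ 0.4842 -0.2071  0.0448] [ 0.477 -0.222  0.037] [ 0.492 -0.192  0.053] med [ 0.4842 -0.2075  0.0449]Traceback (most recent call last):
  File "<stdin>", line 12, in <module>
  File "<stdin>", line 8, in rep
    return umr_minimum(a, axis, None, out, keepdims, initial, where)
ValueError: zero-size array to reduction operation minimum which has no identity
```

Run:
```python
from h import *
z=np.load("top0.npz"); im=z["im"]; W=z["W"]; 
hsv=cv2.cvtColor(im,cv2.COLOR_RGB2HSV).astype(int)
def win(u0,u1,v0,v1):
    m=np.zeros((384,512),bool); m[v0:v1,u0:u1]=1; return m
x,y,Z=W[...,0],W[...,1],W[...,2]
def rep(n,m):
    P=W[m]; P=P[~np.isnan(P[:,0])]
    if len(P): print(n,len(P),P.min(0).round(3),P.max(0).round(3),"med",np.median(P,0).round(4))
c=win(300,362,228,268)
rep("black",win(340,362,245,268)&(hsv[...,2]<80)&(Z>.03))
b=win(215,275,170,225)
rep("brass",b&(Z>.1)); rep("tip",b&(Z>np.nanmax(Z[b])-.004))
m=(b&(Z>.006)&(Z<.0135)).astype(np.uint8)
n,l,st,ce=cv2.connectedComponentsWithStats(m); k=1+st[1:,4].argmax()
P=W[l==k][:,:2].astype(np.float32); print(cv2.minAreaRect(P),st[k])
rep("sample",win(305,332,175,205)&(Z>.09)); rep("wide",win(130,165,140,185)&(Z>.14))
m=(c&(Z>.049)&(Z<.056)).astype(np.uint8)
n,l,st,ce=cv2.connectedComponentsWithStats(m); k=1+st[1:,4].argmax()
print(cv2.minEnclosingCircle(W[l==k][:,:2].astype(np.float32)),np.median(W[l==k],0),st[k])
big=cv2.resize(im[160:280,200:370],None,fx=4,fy=4,interpolation=cv2.INTER_CUBIC); save("top0c",big)
rep("hose",win(150,320,150,280)&(Z>.02)&(hsv[...,2]<70))
```

```text
black 1 [ 0.464 -0.371  0.031] [ 0.464 -0.371  0.031] med [ 0.4638 -0.371   0.0315]
brass 114 [0.539 0.045 0.1  ] [0.582 0.096 0.134] med [0.5574 0.0701 0.1246]
tip 16 [0.544 0.057 0.13 ] [0.571 0.081 0.134] med [0.5574 0.0658 0.1311]
((0.5725226402282715, 0.08885674178600311), (0.22059744596481323, 0.19933611154556274), 18.618370056152344) [215 170  52  55 793]
sample 124 [ 0.639 -0.209  0.09 ] [ 0.683 -0.166  0.111] med [ 0.6605 -0.1873  0.1032]
wide 203 [0.535 0.426 0.14 ] [0.597 0.487 0.159] med [0.5639 0.4555 0.1443]
((0.47937560081481934, -0.2833099961280823), 0.02805761992931366) [ 0.4802774  -0.28449453  0.05322773] [323 239  15  16 108]
hose 94 [ 0.267 -0.12   0.02 ] [0.745 0.371 0.112] med [0.59   0.2637 0.0311]
```

View pics/top0c.png

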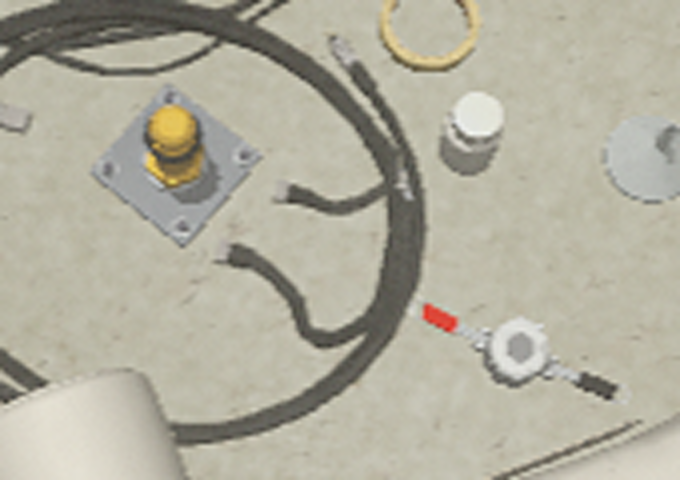

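The enlarged top view shows the cap lying flat with its arms along about ±world y (red towards +y). The adaptor is clear, and the hoses around it lie low. Next I work out the tool axes and the first move.

```bash
cat >> h.py <<'E'
def tool():
    s=r.observe(); return s, np.array(s["ee_pos"]), R.from_rotvec(s["tool_rot"])
def go(p,Rt):
    "shift (tool axes, m) and turn (rotvec deg) from the present pose to world p, Rt"
    s,P,Q=tool(); return Q.inv().apply(np.array(p)-P).round(4), np.rad2deg((Q.inv()*Rt).as_rotvec()).round(2)
def down(yawx):
    "tool down with tool x at world yaw yawx (deg)"
    a=np.deg2rad(yawx); x=np.array([np.cos(a),np.sin(a),0]); z=np.array([0,0,-1.]); return R.from_matrix(np.stack([x,np.cross(z,x),z],1))
E
python3 - <<'E'
from h import *
s,P,Q=tool(); print(Q.as_matrix().round(3))
for yaw in (83,-97): print(yaw,go([.48,-.283,.34],down(yaw)))
c=get_calibration("wrist"); print(Q.inv().apply(-np.array(c["R"]).T@c["t"]-P), (np.array(c["R"])@Q.as_matrix()).round(2), c["camera_matrix"])
E
```

```text
[[-0.918 -0.396 -0.001]
 [-0.396  0.918  0.002]
 [ 0.     0.002 -1.   ]]
83 (array([-0.3288,  0.0999,  0.064 ]), array([ 6.0000e-02, -1.1000e-01,  1.2031e+02]))
-97 (array([-0.3288,  0.0999,  0.064 ]), array([ 9.000e-02,  5.000e-02, -5.969e+01]))
[ 0.06518027 -0.00043649  0.03103257] [[-0.    1.   -0.  ]
 [-0.97 -0.   -0.26]
 [-0.26  0.    0.97]] [[267.12625687   0.         253.69079046]
 [  0.         267.12625687 188.8609536 ]
 [  0.           0.           1.        ]]
```

Call:
{"api": "drive_tool", "payload": {"plan": [[[-0.329, 0.1, 0.03], [0, 0, -60], 1], [[-0.329, 0.1, 0.03], [0, 0, -60], 1], [[-0.329, 0.1, 0.06], [0, 0, -60], 1], [[-0.329, 0.1, 0.064], [0, 0, -60], 1], [[-0.329, 0.1, 0.064], [0, 0, -60], 1], [[-0.329, 0.1, 0.064], [0, 0, -60], 1], [[-0.329, 0.1, 0.064], [0, 0, -60], 1], [[-0.329, 0.1, 0.064], [0, 0, -60], 1], [[-0.329, 0.1, 0.064], [0, 0, -60], 1], [[-0.329, 0.1, 0.064], [0, 0, -60], 1]]}}

```text
time: 1.35
ee_pos: [0.4796, -0.2838, 0.3411]
tool_rot: [-2.086, 2.349, -0.001]
wrist_force: [0.7, -0.3, -0.0]
finger_gap: 0.998
gripper_force: 0.0
```

Run:
```python
from h import *
s,P,Q=tool(); print(P,Q.as_matrix().round(3),s["joints"],s["time"])
im,W=cloud("wrist"); save("w1",im); np.savez("w1.npz",im=im,W=W)
```

```text
[ 0.47961702 -0.28375145  0.34106819] [[-0.118 -0.993  0.001]
 [-0.993  0.118 -0.   ]
 [ 0.    -0.001 -1.   ]] [-2.53480275e-01  2.95916857e-01  9.73696006e-04  4.75529876e-05
 -1.27527695e+00  1.35090202e-01] 1.35
```

View pics/w1.png

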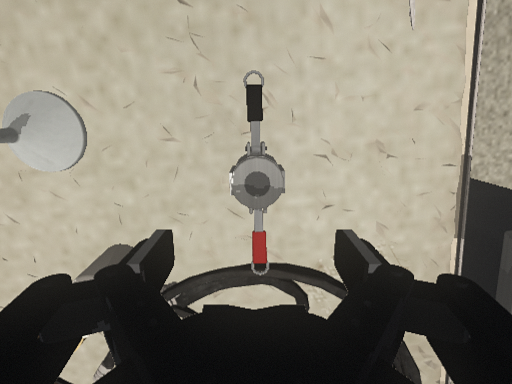

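The wrist view shows the cap top at (257,180), the black grip at (254,102) and the red grip at (260,248). The cap is already almost in line with the tool.

Run:
```python
from h import *
z=np.load("w1.npz"); im=z["im"]; W=z["W"]; Z=W[...,2]
hsv=cv2.cvtColor(im,cv2.COLOR_RGB2HSV).astype(int)
w=np.zeros((384,512),bool); w[60:275,215:300]=1
red=w&(hsv[...,1]>150)&((hsv[...,0]<8)|(hsv[...,0]>172))
blk=w&(hsv[...,2]<70); blk[130:]=0
top=w&(Z>.049)&(Z<.056); top[:145]=0; top[215:]=0
rp=np.nanmean(W[red],0); bp=np.nanmean(W[blk],0)
print(rp,bp,"yaw",np.rad2deg(np.arctan2(*(rp-bp)[1::-1])),"mid",(rp+bp)/2)
cn=max(cv2.findContours(top.astype(np.uint8),0,1)[0],key=cv2.contourArea)
Q=np.array([W[p[0][1],p[0][0]] for p in cn]); print(cv2.fitEllipse(Q[:,:2].astype(np.float32)),cv2.minEnclosingCircle(Q[:,:2].astype(np.float32)),np.nanmedian(Z[top]))
m=(rp+bp)/2; yaw=np.rad2deg(np.arctan2(*(rp-bp)[1::-1]))
print(go([m[0],m[1],.030+.155],down(yaw+180)))
```

```text
[ 0.48253657 -0.21009452  0.04187584] [ 0.46990569 -0.36280451  0.03084909] yaw 85.27173969076938 mid [ 0.47622113 -0.28644951  0.03636247]
((0.4766789376735687, -0.28569284081459045), (0.05164618790149689, 0.05309317260980606), 81.59516143798828) ((0.47687476873397827, -0.2835562229156494), 0.02888672798871994) 0.051810091699807256
(array([0.0032, 0.0032, 0.156 ]), array([-0.03, -0.01, -2.04]))
```

Call:
{"api": "drive_tool", "payload": {"plan": [[[0.002, 0.003, 0.05], [0, 0, -2], 1], [[0.002, 0.003, 0.1], [0, 0, -2], 1], [[0.002, 0.003, 0.13], [0, 0, -2], 1], [[0.002, 0.003, 0.15], [0, 0, -2], 1], [[0.002, 0.003, 0.157], [0, 0, -2], 1], [[0.002, 0.003, 0.157], [0, 0, -2], 1], [[0.002, 0.003, 0.157], [0, 0, -2], 0], [[0.002, 0.003, 0.157], [0, 0, -2], 0], [[0.002, 0.003, 0.157], [0, 0, -2], 0], [[0.002, 0.003, 0.157], [0, 0, -2], 0], [[0.002, 0.003, 0.157], [0, 0, -2], 0], [[0.002, 0.003, 0.157], [0, 0, -2], 0]]}}

```text
time: 2.9
ee_pos: [0.4773, -0.2849, 0.1849]
tool_rot: [-2.129, 2.31, -0.003]
wrist_force: [-0.7, 0.9, 6.6]
finger_gap: 0.658
gripper_force: 65.3
```

Run:
```python
from h import *
print(go([.557,.145,.40],down(-95)))
```

```text
(array([-0.4348, -0.0447, -0.2154]), array([-0.09, -0.04,  0.33]))
```

Call:
{"api": "drive_tool", "payload": {"plan": [[[0, 0, -0.03], [0, 0, 0], 0], [[0, 0, -0.08], [0, 0, 0], 0], [[0, 0, -0.13], [0, 0, 0], 0], [[-0.03, 0, -0.18], [0, 0, 0], 0], [[-0.08, -0.01, -0.215], [0, 0, 0], 0], [[-0.13, -0.02, -0.215], [0, 0, 0], 0], [[-0.19, -0.03, -0.215], [0, 0, 0], 0], [[-0.25, -0.045, -0.215], [0, 0, 0], 0], [[-0.31, -0.045, -0.215], [0, 0, 0], 0], [[-0.37, -0.045, -0.215], [0, 0, 0], 0], [[-0.42, -0.045, -0.215], [0, 0, 0], 0], [[-0.435, -0.045, -0.215], [0, 0, 0], 0], [[-0.435, -0.045, -0.215], [0, 0, 0], 0], [[-0.435, -0.045, -0.215], [0, 0, 0], 0]]}}

```text
time: 4.65
ee_pos: [0.5573, 0.1442, 0.3984]
tool_rot: [2.127, -2.311, -0.0]
wrist_force: [0.7, -0.5, -4.1]
finger_gap: 0.654
gripper_force: 65.6
```

Run:
```python
from h import *
s,P,Q=tool(); print(P,Q.as_matrix().round(3),s["wrist_force"])
im,W=cloud("wrist"); save("w2",im); np.savez("w2.npz",im=im,W=W)
Z=W[...,2]
for u,v in((256,190),): pass
for zlo in (.08,.1,.12,.125,.128,.13):
    m=(Z>zlo)&(Z<.14); 
    n,l,st,ce=cv2.connectedComponentsWithStats(m.astype(np.uint8))
    print(zlo,[(tuple(st[i]),np.median(W[l==i],0).round(4)) for i in range(1,n) if st[i,4]>60])
```

```text
[0.55731688 0.14421597 0.39836036] [[-0.083 -0.997 -0.001]
 [-0.997  0.083 -0.   ]
 [ 0.001  0.001 -1.   ]] [ 0.65536841 -0.47892953 -4.10392169]
0.08 [((np.int32(219), np.int32(83), np.int32(24), np.int32(54), np.int32(669)), array([0.5727, 0.0703, 0.1195])), ((np.int32(0), np.int32(134), np.int32(73), np.int32(172), np.int32(6444)), array([0.7834, 0.1614, 0.1147])), ((np.int32(109), np.int32(316), np.int32(41), np.int32(45), np.int32(942)), array([0.7133, 0.3134, 0.1109]))]
0.1 [((np.int32(224), np.int32(88), np.int32(19), np.int32(43), np.int32(372)), array([0.5709, 0.0695, 0.1229])), ((np.int32(0), np.int32(138), np.int32(65), np.int32(168), np.int32(5099)), array([0.7832, 0.163 , 0.1199])), ((np.int32(109), np.int32(325), np.int32(34), np.int32(36), np.int32(644)), array([0.7141, 0.3119, 0.1201]))]
0.12 [((np.int32(225), np.int32(89), np.int32(13), np.int32(40), np.int32(307)), array([0.5705, 0.0694, 0.1236])), ((np.int32(0), np.int32(157), np.int32(51), np.int32(149), np.int32(2533)), array([0.783 , 0.1695, 0.1299])), ((np.int32(109), np.int32(338), np.int32(26), np.int32(23), np.int32(322)), array([0.7151, 0.3101, 0.1295]))]
0.125 [((np.int32(0), np.int32(164), np.int32(48), np.int32(142), np.int32(1878)), array([0.7829, 0.1719, 0.1323])), ((np.int32(109), np.int32(340), np.int32(23), np.int32(21), np.int32(239)), array([0.7155, 0.3097, 0.1325]))]
0.128 [((np.int32(0), np.int32(169), np.int32(46), np.int32(137), np.int32(1482)), array([0.7829, 0.1731, 0.1339])), ((np.int32(109), np.int32(343), np.int32(21), np.int32(18), np.int32(183)), array([0.716 , 0.3091, 0.1347]))]
0.13 [((np.int32(0), np.int32(172), np.int32(44), np.int32(134), np.int32(1246)), array([0.7829, 0.1733, 0.1348])), ((np.int32(109), np.int32(345), np.int32(20), np.int32(16), np.int32(152)), array([0.716 , 0.3089, 0.1356]))]
```

View pics/w2.png

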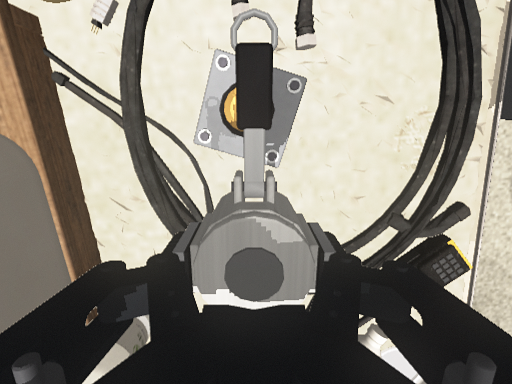

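The wrist view shows the held cap, with its black arm hiding part of the adaptor. The brass is visible at about (232,108) and the plate at (250,105). I shift sideways to get a clear look.

Call:
{"api": "drive_tool", "payload": {"plan": [[[-0.005, 0.06, 0], [0, 0, 0], 0], [[-0.005, 0.06, 0], [0, 0, 0], 0], [[-0.005, 0.06, 0], [0, 0, 0], 0], [[-0.005, 0.06, 0], [0, 0, 0], 0]]}}

```text
time: 5.2
ee_pos: [0.4987, 0.1546, 0.399]
tool_rot: [-2.127, 2.311, -0.0]
wrist_force: [0.2, -0.3, -4.3]
finger_gap: 0.65
gripper_force: 66.6
```

Run:
```python
from h import *
s,P,Q=tool(); print(P)
im,W=cloud("wrist"); save("w3",im); np.savez("w3.npz",im=im,W=W)
Z=W[...,2]; X=W[...,0];Y=W[...,1]
near=(abs(X-.56)<.1)&(abs(Y-.067)<.09)
def comp(lo,hi):
    m=near&(Z>lo)&(Z<hi)
    n,l,st,ce=cv2.connectedComponentsWithStats(m.astype(np.uint8)); k=1+st[1:,4].argmax()
    return l==k,st[k]
m,st=comp(.105,.14); q=W[m]; print(st,np.median(q,0),q.min(0),q.max(0))
h=np.percentile(q[:,2],[50,80,95]); print(h)
t,st=comp(h[0]-.0025,.14); q=W[t]; print("flat",st,np.median(q,0),cv2.minEnclosingCircle(q[:,:2].astype(np.float32)))
pl,st=comp(.005,.018); q=W[pl]; print("plate",st,cv2.minAreaRect(q[:,:2].astype(np.float32)))
# held cap top and its grip
c=(Z>.2)&(Z<.34); q=W[c]; print("held z",np.percentile(q[:,2],[5,50,95]))
```

```text
[0.49870149 0.15459684 0.39902059]
[ 158   78   46   47 1708] [0.55611577 0.07061308 0.12399857] [0.53820096 0.05081115 0.10852133] [0.5778027  0.09020893 0.12674954]
[0.12399857 0.12505546 0.12570232]
flat [ 158   80   42   43 1263] [0.55745638 0.07023761 0.12451929] ((0.5575740933418274, 0.07024898380041122), 0.018656453117728233)
plate [ 149   33   95  131 5139] ((0.5573145747184753, 0.06604522466659546), (0.13905759155750275, 0.127126082777977), 73.28044128417969)
held z [0.24377219 0.29913705 0.3238159 ]
```

View pics/w3.png

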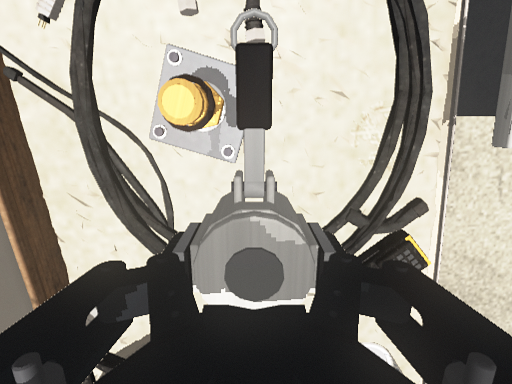

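The adaptor's round top is clear at (180,102), with its centre near (0.558, 0.0705) and its top at about z 0.125. The cap's top disc is at (254,273). I check how the cap sits in the grip with the same camera.

Run:
```python
from h import *
z=np.load("w3.npz"); im=z["im"]; W=z["W"]; Z=W[...,2]
s,P,Q=tool()
g=im.mean(2); 
d=np.zeros((384,512),bool); d[240:305,215:295]=1
d&=(g<110)&(Z>.22)&(Z<.33)
n,l,st,ce=cv2.connectedComponentsWithStats(d.astype(np.uint8)); k=1+st[1:,4].argmax(); q=W[l==k]
print(st[k],np.nanmedian(q[:,2]))
c=cv2.minEnclosingCircle(q[:,:2].astype(np.float32)); print("disc",c, "mean",q.mean(0), "TCP",P)
off=np.array([*c[0],0])-[P[0],P[1],0]; print("cap-TCP tool",Q.inv().apply(off))
tgt=np.array([.558,.0705]); print(go([*(tgt-off[:2]),.185+.14],down(-95)), go([*tgt,.325],down(-95)))
```

```text
[ 224  248   60   54 2502] 0.26727929538656725
disc ((0.49903082847595215, 0.15469203889369965), 0.013759241439402103) mean [0.49900769 0.15365458 0.26725285] TCP [0.4987114  0.15468227 0.3988174 ]
cap-TCP tool [-3.62338108e-05 -3.17513436e-04  1.49797882e-07]
(array([ 0.079 , -0.0657,  0.0738]), array([-0.02,  0.02,  0.24])) (array([ 0.079 , -0.066 ,  0.0738]), array([-0.02,  0.02,  0.24]))
```

Call:
{"api": "drive_tool", "payload": {"plan": [[[0.04, -0.033, 0], [0, 0, 0], 0], [[0.079, -0.066, 0.02], [0, 0, 0], 0], [[0.079, -0.066, 0.05], [0, 0, 0], 0], [[0.079, -0.066, 0.07], [0, 0, 0], 0], [[0.079, -0.066, 0.07], [0, 0, 0], 0], [[0.079, -0.066, 0.07], [0, 0, 0], 0], [[0.079, -0.066, 0.07], [0, 0, 0], 0]]}}

```text
time: 6.12
ee_pos: [0.5578, 0.0711, 0.33]
tool_rot: [-2.128, 2.309, -0.002]
wrist_force: [-0.4, -0.5, -3.8]
finger_gap: 0.651
gripper_force: 66.6
```

Call:
{"api": "drive_tool", "payload": {"plan": [[[0.001, 0, 0.01], [0, 0, 0], 0], [[0.001, 0, 0.018], [0, 0, 0], 0], [[0.001, 0, 0.024], [0, 0, 0], 0], [[0.001, 0, 0.03], [0, 0, 0], 0], [[0.001, 0, 0.036], [0, 0, 0], 0], [[0.001, 0, 0.04], [0, 0, 0], 0], [[0.001, 0, 0.04], [0, 0, 0], 0], [[0.001, 0, 0.04], [0, 0, 0], 0]]}}

```text
time: 7.12
ee_pos: [0.5574, 0.0699, 0.2889]
tool_rot: [-2.128, 2.31, -0.0]
wrist_force: [-0.3, 0.2, -4.0]
finger_gap: 0.651
gripper_force: 66.8
```

Call:
{"api": "drive_tool", "payload": {"plan": [[[0, 0, 0.003], [0, 0, 0], 0], [[0, 0, 0.006], [0, 0, 0], 0], [[0, 0, 0.009], [0, 0, 0], 0], [[0, 0, 0.011], [0, 0, 0], 0], [[0, 0, 0.013], [0, 0, 0], 0], [[0, 0, 0.015], [0, 0, 0], 0], [[0, 0, 0.017], [0, 0, 0], 0], [[0, 0, 0.017], [0, 0, 0], 0]]}}

```text
time: 8.12
ee_pos: [0.5573, 0.0699, 0.2714]
tool_rot: [2.129, -2.31, -0.0]
wrist_force: [-3.2, 0.3, 1.3]
finger_gap: 0.654
gripper_force: 67.7
```

Call:
{"api": "drive_tool", "payload": {"plan": [[[0, 0, 0.001], [0, 0, 0], 0], [[0, 0, 0.002], [0, 0, 0], 0], [[0, 0, 0.003], [0, 0, 0], 0], [[0, 0, 0.003], [0, 0, 0], 0]]}}

```text
time: 8.62
ee_pos: [0.5573, 0.0699, 0.2685]
tool_rot: [2.128, -2.31, -0.0]
wrist_force: [-3.8, 0.0, 3.0]
finger_gap: 0.651
gripper_force: 67.7
```

Call:
{"api": "drive_tool", "payload": {"plan": [[[0, 0, 0.0005], [0, 0, 0], 0], [[0, 0, 0.001], [0, 0, 0], 0], [[0, 0, 0.0015], [0, 0, 0], 0], [[0, 0, 0.002], [0, 0, 0], 0], [[0, 0, 0.002], [0, 0, 0], 0]]}}

```text
time: 9.25
ee_pos: [0.5573, 0.0699, 0.2666]
tool_rot: [2.129, -2.31, -0.0]
wrist_force: [-4.0, 0.1, 2.8]
finger_gap: 0.649
gripper_force: 67.7
```

Call:
{"api": "drive_tool", "payload": {"plan": [[[0, 0.0005, 0.0005], [0, 0, 0], 0], [[0, 0.0005, 0.001], [0, 0, 0], 0], [[0, 0.0005, 0.0015], [0, 0, 0], 0], [[0, 0.0005, 0.002], [0, 0, 0], 0], [[0, 0.0005, 0.002], [0, 0, 0], 0]]}}

```text
time: 9.88
ee_pos: [0.557, 0.0699, 0.266]
tool_rot: [-2.128, 2.309, -0.002]
wrist_force: [-4.8, -0.7, 10.4]
finger_gap: 0.655
gripper_force: 68.6
```

Call:
{"api": "drive_tool", "payload": {"plan": [[[0, 0, 0.0004], [0, 0, 0], 0], [[0, 0, 0.0008], [0, 0, 0], 0], [[0, 0, 0.0008], [0, 0, 0], 0]]}}

```text
time: 10.25
ee_pos: [0.5569, 0.0699, 0.266]
tool_rot: [-2.128, 2.309, -0.002]
wrist_force: [-7.2, 0.8, 14.8]
finger_gap: 0.656
gripper_force: 69.0
```

Call:
{"api": "drive_tool", "payload": {"plan": [[[0, 0, 0.0003], [0, 0, 0], 0], [[0, 0, 0.0003], [0, 0, 0], 0], [[0, 0, 0.0003], [0, 0, 0], 0], [[0, 0, 0.0003], [0, 0, 0], 0], [[0, 0, 0.0003], [0, 0, 0], 0], [[0, 0, 0.0003], [0, 0, 0], 0]]}}

```text
time: 11.0
ee_pos: [0.5569, 0.0699, 0.2659]
tool_rot: [-2.128, 2.309, -0.003]
wrist_force: [-8.7, -0.3, 15.2]
finger_gap: 0.653
gripper_force: 69.2
```

Call:
{"api": "drive_tool", "payload": {"plan": [[[0, 0, -0.0025], [0, 0, 0], 0.75], [[0, 0, -0.0025], [0, 0, 0], 1], [[0, 0, -0.0025], [0, 0, 0], 1], [[0, 0, -0.0025], [0, 0, 0], 1], [[0, 0, -0.0025], [0, 0, 0], 1], [[0, 0, -0.0025], [0, 0, 0], 1], [[0, 0, -0.02], [0, 0, 0], 1], [[0, 0, -0.06], [0, 0, 0], 1], [[0, 0, -0.1], [0, 0, 0], 1], [[0, 0, -0.15], [0, 0, 0], 1], [[0, 0, -0.15], [0, 0, 0], 1], [[0, 0, -0.15], [0, 0, 0], 1]]}}

```text
time: 12.5
ee_pos: [0.5566, 0.07, 0.4132]
tool_rot: [2.129, -2.311, -0.001]
wrist_force: [-0.4, 0.2, -0.6]
finger_gap: 1.003
gripper_force: 0.0
```

Run:
```python
from h import *
s,P,Q=tool(); print(P,s["joints"],s["wrist_force"])
im,W=cloud("wrist"); save("w4",im); np.savez("w4.npz",im=im,W=W); Z=W[...,2]
hsv=cv2.cvtColor(im,cv2.COLOR_RGB2HSV).astype(int)
near=(abs(W[...,0]-.557)<.04)&(abs(W[...,1]-.07)<.13)&(Z>.06)&(Z<.2)
top=near&(Z>.115)&(abs(W[...,1]-.07)<.032); q=W[top]
zz=np.median(q[:,2]); q=q[abs(q[:,2]-zz)<.004]; print("captop",zz,cv2.minEnclosingCircle(q[:,:2].astype(np.float32)),q.mean(0))
red=near&(hsv[...,1]>150)&((hsv[...,0]<8)|(hsv[...,0]>172)); blk=near&(hsv[...,2]<70)&(W[...,1]<.03)
for n,m in(("red",red),("blk",blk)):
    q=W[m]; print(n,len(q), q.mean(0) if len(q) else '', q.min(0),q.max(0)) if len(q) else print(n,0)
```

```text
[0.55661768 0.07000224 0.41316539] [ 4.03723742e-01  2.75099560e-01  1.56644944e-01 -5.85102506e-04
 -1.45264320e+00 -4.85603864e-01] [-0.39736046  0.23585963 -0.59660473]
captop 0.1326986591457121 ((0.5574121475219727, 0.06890691816806793), 0.02981719560921192) [0.55730382 0.06818339 0.13276515]
red 446 [0.56294057 0.14412655 0.12322473] [0.55466484 0.12704087 0.11690119] [0.57201588 0.16110113 0.12930347]
blk 568 [ 0.55085651 -0.00829639  0.11176066] [ 0.54202704 -0.02512957  0.1086692 ] [0.55997312 0.0097679  0.11433105]
```

View pics/w4.png

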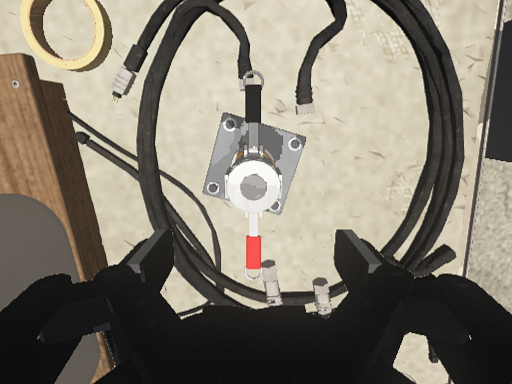

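The wrist view shows the cap seated on the adaptor: top disc at (253,187), black grip at (253,103), red grip at (253,252), both arms open. The rim is at z ≈ 0.081, as expected. Next I plan the arm swings with a 30° tilted, shut gripper.

```bash
cat >> h.py <<'E'
AX=np.array([.5571,.0690]); HZ=.1047; TH=np.deg2rad(30)
def arc(a,L=.044,gap=0.):
    "tip centre in the plane (out from hinge, up) for arm angle a below level"
    d=np.array([np.cos(a),-np.sin(a)]); n=np.array([np.sin(a),np.cos(a)])
    return L*d+(.005+.011*abs(np.sin(a-TH))+gap)*n
def tcp(side,sh):
    "side 'black'/'red'; plane point -> TCP pose with tilt; tool x stays along yaw -94.5"
    o=np.deg2rad(-94.5 if side=='black' else 85.5); u=np.array([np.cos(o),np.sin(o)])
    Rt=down(-94.5)*R.from_euler('y',-TH if side=='black' else TH)
    tip=np.array([*(AX+u*(.032+sh[0])),HZ+sh[1]])
    return tip-.173*Rt.as_matrix()[:,2],Rt
E
python3 - <<'E'
from h import *
s0=arc(-.05,gap=.025)
for side,sg in(("black",1),("red",-1)):
    p,Rt=tcp(side,s0); print(side,p,go(p,Rt))
    for a in [-.05,.15,.35,.55,.75,.95,1.15,1.35,1.57]:
        D=arc(a)-s0; print(round(a,2),np.round([sg*(D@[np.cos(TH),-np.sin(TH)]),D@[-np.sin(TH),-np.cos(TH)]],4))
E
```

```text
black [ 0.54449576 -0.09115208  0.29264577] (array([ 0.1615, -0.0014,  0.1199]), array([  0.05, -30.02,  -0.22]))
-0.05 [0.0136 0.021 ]
0.15 [0.0202 0.0296]
0.35 [0.0247 0.0397]
0.55 [0.0267 0.05  ]
0.75 [0.0271 0.0567]
0.95 [0.0266 0.0636]
1.15 [0.0249 0.0706]
1.35 [0.022  0.0776]
1.57 [0.0172 0.0849]
red [0.56970424 0.22915208 0.29264577] (array([-0.1598, -0.0003,  0.1198]), array([ 0.15, 29.98, -0.16]))
-0.05 [-0.0136  0.021 ]
0.15 [-0.0202  0.0296]
0.35 [-0.0247  0.0397]
0.55 [-0.0267  0.05  ]
0.75 [-0.0271  0.0567]
0.95 [-0.0266  0.0636]
1.15 [-0.0249  0.0706]
1.35 [-0.022   0.0776]
1.57 [-0.0172  0.0849]
```

Call:
{"api": "drive_tool", "payload": {"plan": [[[0.06, 0, 0], [0, -10, 0], 0], [[0.12, 0, 0.0], [0, -20, 0], 0], [[0.16, -0.001, 0.03], [0, -30, 0], 0], [[0.16, -0.001, 0.08], [0, -30, 0], 0], [[0.1615, -0.001, 0.12], [0, -30, 0], 0], [[0.1615, -0.001, 0.12], [0, -30, 0], 0], [[0.1615, -0.001, 0.12], [0, -30, 0], 0], [[0.1615, -0.001, 0.12], [0, -30, 0], 0]]}}

```text
time: 13.55
ee_pos: [0.5451, -0.0908, 0.2956]
tool_rot: [-1.84, 1.994, 0.489]
wrist_force: [0.3, -0.6, -0.0]
finger_gap: -0.006
gripper_force: 0.0
```

Run:
```python
from h import *
s,P,Q=tool(); print(P,s["finger_gap"],s["wrist_force"],go(*tcp("black",arc(-.05,gap=.025))))
c=get_calibration("side"); im,W=cloud("side"); save("s1",cv2.resize(im[120:260,150:350],None,fx=4,fy=4,interpolation=cv2.INTER_CUBIC))
```

```text
[ 0.54514451 -0.09083346  0.29563759] -0.0056911712514034875 [ 0.28978652 -0.60535458 -0.04747241] (array([0.0018, 0.0006, 0.0024]), array([-0.25, -0.02, -0.02]))
```

View pics/s1.png

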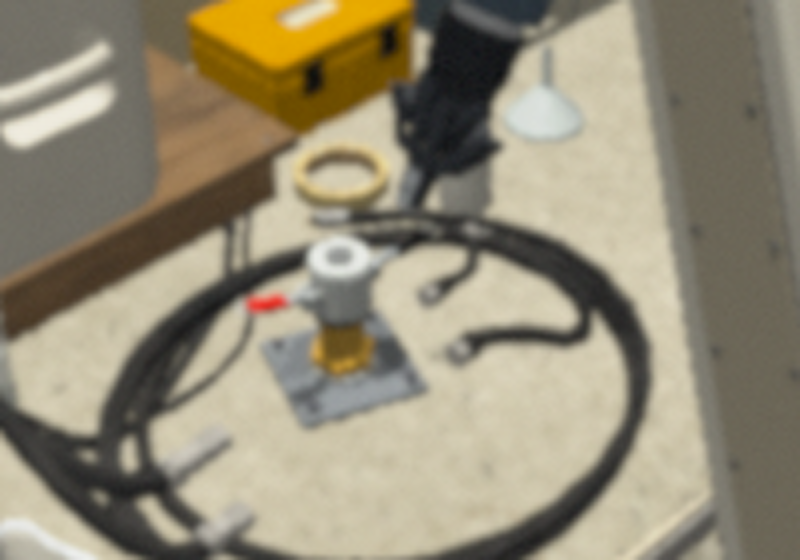

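The side view shows the cap upright on the adaptor at (342,275), the red arm out at (265,303), and the shut, tilted fingers just above the black arm at about (405,200). The sample bottle stands behind and clear. I swing the black arm now.

Call:
{"api": "drive_tool", "payload": {"plan": [[[0.008, 0, 0.012], [0, 0, 0], 0], [[0.015, 0, 0.023], [0, 0, 0], 0], [[0.019, 0, 0.028], [0, 0, 0], 0], [[0.022, 0, 0.032], [0, 0, 0], 0], [[0.0245, 0, 0.037], [0, 0, 0], 0], [[0.0265, 0, 0.042], [0, 0, 0], 0], [[0.0275, 0, 0.047], [0, 0, 0], 0], [[0.0285, 0, 0.052], [0, 0, 0], 0], [[0.0285, 0, 0.052], [0, 0, 0], 0]]}}

```text
time: 14.72
ee_pos: [0.5447, -0.0898, 0.234]
tool_rot: [-1.839, 1.997, 0.493]
wrist_force: [-0.4, 1.4, 2.0]
finger_gap: 0.001
gripper_force: 0.8
```

Call:
{"api": "drive_tool", "payload": {"plan": [[[0.0, 0, 0.004], [0, 0, 0], 0], [[0.0, 0, 0.008], [0, 0, 0], 0], [[0, 0, 0.012], [0, 0, 0], 0], [[-0.001, 0, 0.016], [0, 0, 0], 0], [[-0.002, 0, 0.02], [0, 0, 0], 0], [[-0.004, 0, 0.025], [0, 0, 0], 0], [[-0.006, 0, 0.03], [0, 0, 0], 0], [[-0.009, 0, 0.034], [0, 0, 0], 0], [[-0.011, 0, 0.0355], [0, 0, 0], 0], [[-0.011, 0, 0.0355], [0, 0, 0], 0]]}}

```text
time: 15.98
ee_pos: [0.5468, -0.0624, 0.2087]
tool_rot: [-1.839, 1.996, 0.494]
wrist_force: [-0.5, -2.1, 0.9]
finger_gap: 0.004
gripper_force: 1.2
```

Still about 2 N and following. I press inwards to the stop in small steps.

Call:
{"api": "drive_tool", "payload": {"plan": [[[-0.001, 0, 0.0005], [0, 0, 0], 0], [[-0.002, 0, 0.001], [0, 0, 0], 0], [[-0.003, 0, 0.0015], [0, 0, 0], 0], [[-0.004, 0, 0.002], [0, 0, 0], 0], [[-0.004, 0, 0.002], [0, 0, 0], 0]]}}

```text
time: 16.6
ee_pos: [0.547, -0.0583, 0.2088]
tool_rot: [-1.839, 1.997, 0.494]
wrist_force: [-1.2, -4.8, -2.6]
finger_gap: -0.001
gripper_force: 2.2
```

Run:
```python
from h import *
s,P,Q=tool(); t=P+.173*Q.as_matrix()[:,2]; o=np.deg2rad(-94.5)
print("tip s,h",(t[:2]-AX)@[np.cos(o),np.sin(o)]-.032,t[2]-HZ, arc(1.57))
```

```text
tip s,h 0.00922053228531445 -0.04572733562999644 [ 0.01455693 -0.04398842]
```

Call:
{"api": "drive_tool", "payload": {"plan": [[[-0.001, 0, 0.0005], [0, 0, 0], 0], [[-0.002, 0, 0.001], [0, 0, 0], 0], [[-0.003, 0, 0.0015], [0, 0, 0], 0], [[-0.003, 0, 0.0015], [0, 0, 0], 0]]}}

```text
time: 17.1
ee_pos: [0.5472, -0.0567, 0.209]
tool_rot: [-1.842, 1.999, 0.49]
wrist_force: [-1.8, -11.4, -4.4]
finger_gap: 0.001
gripper_force: 5.8
```

Call:
{"api": "drive_tool", "payload": {"plan": [[[0.008, 0, -0.005], [0, 0, 0], 0], [[0.012, 0, -0.04], [0, 0, 0], 0], [[0.012, 0, -0.1], [0, 0, 0], 0], [[0.012, 0, -0.14], [0, 0, 0], 0], [[0.012, 0, -0.16], [0, 0, 0], 0], [[0.012, 0, -0.16], [0, 0, 0], 0]]}}

```text
time: 17.85
ee_pos: [0.5406, -0.1449, 0.3439]
tool_rot: [-1.837, 1.993, 0.489]
wrist_force: [-0.2, 0.4, -0.4]
finger_gap: -0.001
gripper_force: 0.0
```

Run:
```python
from h import *
s,P,Q=tool(); print(P,s["wrist_force"])
im,W=cloud("wrist"); save("w5",im); Z=W[...,2]
print(go([.557,.07,.415],down(-94.5)), go(*tcp("red",arc(-.35,gap=.025))))
p,_=tcp("red",arc(-.35,gap=.025)); print(p)
for a in(-.35,): print(arc(-.05,gap=.025)-arc(-.35,gap=.025))
```

```text
[ 0.54056347 -0.14489518  0.34389934] [-0.23897368  0.37018473 -0.44316429]
(array([-0.2225,  0.0008,  0.045 ]), array([-0.14, 30.1 , -0.17])) (array([-0.2937,  0.0013,  0.2126]), array([-0.09, 60.1 , -0.21]))
[0.56860632 0.21520169 0.30571289]
[ 0.01399352 -0.01306713]
```

View pics/w5.png

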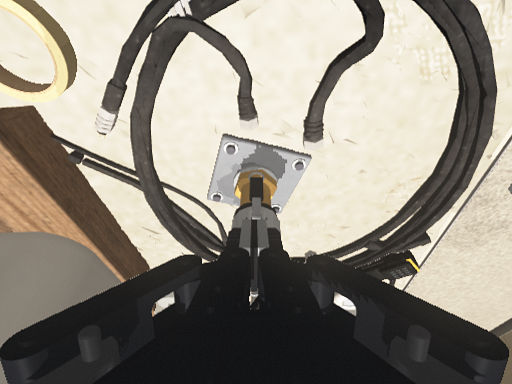

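The black arm is folded down beside the adaptor at (257,190). Now I go over to the red side.

Call:
{"api": "drive_tool", "payload": {"plan": [[[-0.05, 0, 0.0], [0, 8, 0], 0], [[-0.1, 0, 0.005], [0, 15, 0], 0], [[-0.15, 0, 0.015], [0, 22, 0], 0], [[-0.2, 0, 0.02], [0, 30, 0], 0], [[-0.25, 0.001, 0.05], [0, 38, 0], 0], [[-0.29, 0.001, 0.09], [0, 46, 0], 0], [[-0.315, 0.001, 0.13], [0, 54, 0], 0], [[-0.33, 0.001, 0.17], [0, 60, 0], 0], [[-0.32, 0.001, 0.2], [0, 60, 0], 0], [[-0.3, 0.001, 0.21], [0, 60, 0], 0], [[-0.294, 0.001, 0.2125], [0, 60, 0], 0], [[-0.294, 0.001, 0.2125], [0, 60, 0], 0], [[-0.294, 0.001, 0.2125], [0, 60, 0], 0]]}}

```text
time: 19.52
ee_pos: [0.5688, 0.2151, 0.306]
tool_rot: [1.84, -1.998, 0.493]
wrist_force: [0.2, -0.4, -0.2]
finger_gap: 0.005
gripper_force: 0.0
```

Run:
```python
from h import *
s,P,Q=tool(); print(P,s["wrist_force"],s["joints"].round(2))
p,Rt=tcp("red",arc(-.35,gap=.025)); print(go(p,Rt))
for a,g in [(-.35,.0),(-.15,0),(.05,0),(.25,0),(.45,0),(.65,0),(.85,0),(1.05,0),(1.25,0),(1.45,0),(1.57,0)]:
    q,_=tcp("red",arc(a,gap=g)); print(a,go(q,Rt)[0])
```

```text
[0.56882388 0.21511111 0.30601121] [ 0.18776553 -0.40022363 -0.15916992] [ 0.72  0.51  0.05  0.36 -1.5  -0.9 ]
(array([-0.0002,  0.0002,  0.0002]), array([ 0.03,  0.07, -0.19]))
-0.35 [-0.0194  0.0003  0.0163]
-0.15 [-0.0284  0.0003  0.0219]
0.05 [-0.036   0.0003  0.0297]
0.25 [-0.0416  0.0003  0.0391]
0.45 [-0.0448  0.0004  0.0497]
0.65 [-0.0458  0.0004  0.0579]
0.85 [-0.0458  0.0003  0.0647]
1.05 [-0.0447  0.0003  0.0717]
1.25 [-0.0424  0.0003  0.0787]
1.45 [-0.0388  0.0003  0.0856]
1.57 [-0.0359  0.0003  0.0895]
```

Call:
{"api": "drive_tool", "payload": {"plan": [[[-0.01, 0, 0.008], [0, 0, 0], 0], [[-0.0195, 0, 0.015], [0, 0, 0], 0], [[-0.024, 0, 0.019], [0, 0, 0], 0], [[-0.0285, 0, 0.022], [0, 0, 0], 0], [[-0.0325, 0, 0.026], [0, 0, 0], 0], [[-0.036, 0, 0.03], [0, 0, 0], 0], [[-0.039, 0, 0.0345], [0, 0, 0], 0], [[-0.0415, 0, 0.039], [0, 0, 0], 0], [[-0.0435, 0, 0.0445], [0, 0, 0], 0], [[-0.045, 0, 0.05], [0, 0, 0], 0], [[-0.0455, 0, 0.054], [0, 0, 0], 0], [[-0.046, 0, 0.058], [0, 0, 0], 0]]}}

```text
time: 21.02
ee_pos: [0.5696, 0.2257, 0.2319]
tool_rot: [1.84, -1.996, 0.493]
wrist_force: [-0.7, 0.0, 5.3]
finger_gap: -0.002
gripper_force: 2.1
```

Call:
{"api": "drive_tool", "payload": {"plan": [[[0, 0, 0.0035], [0, 0, 0], 0], [[0, 0, 0.007], [0, 0, 0], 0], [[0.0005, 0, 0.0105], [0, 0, 0], 0], [[0.001, 0, 0.014], [0, 0, 0], 0], [[0.002, 0, 0.0175], [0, 0, 0], 0], [[0.0035, 0, 0.021], [0, 0, 0], 0], [[0.005, 0, 0.0245], [0, 0, 0], 0], [[0.007, 0, 0.028], [0, 0, 0], 0], [[0.009, 0, 0.031], [0, 0, 0], 0], [[0.011, 0, 0.032], [0, 0, 0], 0], [[0.013, 0, 0.033], [0, 0, 0], 0], [[0.013, 0, 0.033], [0, 0, 0], 0]]}}

```text
time: 22.52
ee_pos: [0.5676, 0.1998, 0.2093]
tool_rot: [1.844, -2.0, 0.49]
wrist_force: [-0.1, 12.8, 0.3]
finger_gap: -0.001
gripper_force: 5.9
```

Call:
{"api": "drive_tool", "payload": {"plan": [[[0.001, 0, 0.0005], [0, 0, 0], 0], [[0.002, 0, 0.001], [0, 0, 0], 0], [[0.003, 0, 0.0015], [0, 0, 0], 0], [[0.003, 0, 0.0015], [0, 0, 0], 0]]}}

```text
time: 23.02
ee_pos: [0.5674, 0.1974, 0.2094]
tool_rot: [1.846, -2.001, 0.489]
wrist_force: [0.2, 15.4, -1.6]
finger_gap: 0.001
gripper_force: 7.6
```

Run:
```python
from h import *
s,P,Q=tool(); t=P+.173*Q.as_matrix()[:,2]; o=np.deg2rad(85.5)
print("tip s,h",(t[:2]-AX)@[np.cos(o),np.sin(o)]-.032,t[2]-HZ, arc(1.57))
```

```text
tip s,h 0.011500649759795117 -0.04580750496170456 [ 0.01455693 -0.04398842]
```

Call:
{"api": "drive_tool", "payload": {"plan": [[[0.001, 0, 0.0005], [0, 0, 0], 0], [[0.002, 0, 0.001], [0, 0, 0], 0], [[0.003, 0, 0.0015], [0, 0, 0], 0], [[0.003, 0, 0.0015], [0, 0, 0], 0]]}}

```text
time: 23.52
ee_pos: [0.5672, 0.1962, 0.2098]
tool_rot: [1.851, -2.005, 0.487]
wrist_force: [-3.7, 23.9, -0.9]
finger_gap: 0.001
gripper_force: 12.2
```

Call:
{"api": "drive_tool", "payload": {"plan": [[[-0.008, 0, -0.005], [0, 0, 0], 0], [[-0.012, 0, -0.04], [0, 0, 0], 0], [[-0.012, 0, -0.1], [0, 0, 0], 0], [[-0.012, 0, -0.16], [0, 0, 0], 0], [[-0.05, 0, -0.2], [0, -10, 0], 0], [[-0.05, 0, -0.2], [0, -20, 0], 0], [[-0.05, 0, -0.2], [0, -25, 0], 0], [[-0.05, 0, -0.2], [0, -25, 0], 0]]}}

```text
time: 24.52
ee_pos: [0.5785, 0.3327, 0.3582]
tool_rot: [2.081, -2.263, 0.091]
wrist_force: [-0.5, -0.4, -0.5]
finger_gap: 0.002
gripper_force: 0.0
```

Run:
```python
from h import *
s,P,Q=tool(); print(P,s["wrist_force"])
im,W=cloud("side"); 
im2,W2=cloud("wrist"); 
A=cv2.resize(im[140:230,190:280],(400,400),interpolation=cv2.INTER_CUBIC); save("s2",np.hstack([A,cv2.resize(im2,(400,400))]))
im,W=cloud("top"); Z=W[...,2]; hsv=cv2.cvtColor(im,cv2.COLOR_RGB2HSV)
red=(abs(W[...,0]-.557)<.05)&(abs(W[...,1]-.07)<.12)&(hsv[...,1]>150)&((hsv[...,0]<8)|(hsv[...,0]>172))&(Z>.03)
print("red pts",red.sum(), W[red].round(3)[:6] )
W=W2; Z=W[...,2]; t=(abs(W[...,0]-.557)<.032)&(abs(W[...,1]-.07)<.032)&(Z>.12)&(Z<.145)
q=W[t]; print("cap top",len(q),np.median(q,0) if len(q) else'')
```

```text
[0.57849949 0.33269255 0.35824383] [-0.46626451 -0.386075   -0.48248096]
red pts 1 [[0.555 0.105 0.083]]
cap top 0
```

View pics/s2.png

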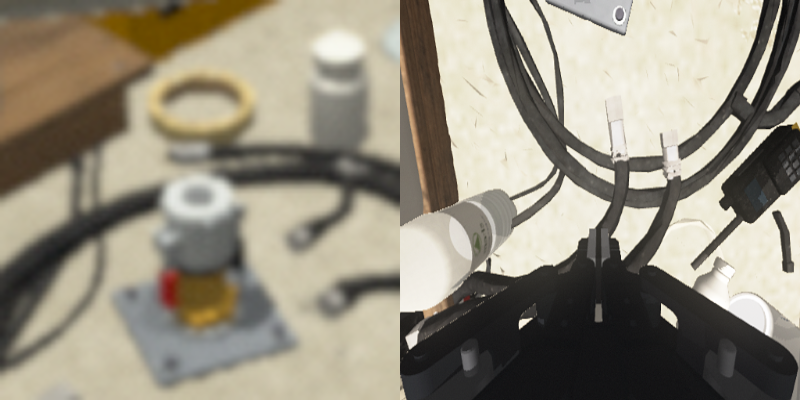

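The side view shows the cap upright, the red arm hanging straight at (168,290), the black arm down at (240,255), and the sample bottle standing. I make one numeric check of the arms and then hand in.

Run:
```python
from h import *
im,W=cloud("side"); hsv=cv2.cvtColor(im,cv2.COLOR_RGB2HSV); Z=W[...,2]
near=(abs(W[...,0]-.557)<.05)&(abs(W[...,1]-.07)<.06)&(Z>.025)&(Z<.11)
red=near&(hsv[...,1]>150)&((hsv[...,0]<8)|(hsv[...,0]>172))
q=W[red]; print(len(q),q.min(0),q.max(0),np.median(q,0),np.polyfit(q[:,2],q[:,1],1))
b=near&(hsv[...,2]<60)&(W[...,1]<.05); q=W[b]; print(len(q),q.min(0),q.max(0)) if len(q) else print(0)
t=(abs(W[...,0]-.557)<.035)&(abs(W[...,1]-.07)<.035)&(Z>.127)&(Z<.14); print(np.median(W[t],0))
```

```text
14 [0.55149507 0.08862083 0.04559819] [0.56749977 0.10919038 0.07668078] [0.55512808 0.10567419 0.06089178] [0.12093149 0.09742495]
5 [0.54820141 0.03755768 0.04853415] [0.55425745 0.04128587 0.05970078]
[0.55350382 0.07395636 0.13372695]
```

```bash
python3 -c "
from rig import workorder; print(workorder.hand_in())"
```

```text
the job is handed in; nothing more can be done
None
```

I pressed the cap fully home with about 20 N for over half a second, swung the black arm and then the red arm down to their stops, and left the bottles alone. I handed the job in at about 25 s, and the hand-in returned no verdict.

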